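# Feed a cap under the sprung dust cover of the cap feeder

### The arm

A 7-joint arm with a two-finger parallel gripper is mounted at the origin on the work surface; the furniture and walls round the work are solid. World frame = base frame: x ahead of the robot, y to its left, z up, the work surface at z = 0. Lengths are in m, angles in rad, forces in N, time in s.
With the tool pointing down it reaches from about 0.4 to 0.875 m from the base axis. Payload 19.3 kg.
Tool frame: the origin (TCP) lies at the very end of the fingers, on their centre line; the grasp point (between the pads) lies 19 mm behind it; z points along the fingers, y is the direction in which the jaws open and shut (so a half turn about z gives the same grasp; the last joint's range is limited). The gripper opens to 85 mm and grips with 20 to 120 N. Pads are 22 mm wide; open, the fingers measure 114 mm over their backs; the gripper's body (76 mm by 85 mm) begins 54 mm behind the grasp point. The pads swing forward as they close: fully open they stand 13 mm farther back than shut.
Start: joints at [-1.253, 0.521, -0.036, 1.599, 0.021, 1.021, -0.113], TCP at [0.236, 0.579, 0.231] pointing down, gripper open.
Joint ranges: [-2.91, 2.91], [-0.3, 2.13], [-1.5, 1.42], [0.17, 2.43], [-1.26, 4.41], [0.16, 1.93], [-2.52, 2.52]. Speed limits (rad/s): [1.89, 1.89, 2.39, 2.39, 3.01, 3.01, 3.01].

### API

Orientations are given as [roll, pitch, yaw] about the fixed x, y, z axes, in that order (R = Rz(yaw) Ry(pitch) Rx(roll)).
In Python, from workcell import bot, grab_frame, calibration, workorder gives the robot as it stands.
- The arm moves only by the tool move_arm, never from a script. Its arguments are lists of equal length, an entry for each row: "jaw": the closure in counts, from 0 (fully open) to 255 (shut); "dp": the shift along the tool's x, y, z in units of 800 mm (1.0 is 800 mm), a list of three; "rotation": the turn, a rotation vector about the tool's x, y, z in units of pi rad (1.0 is pi rad), a list of three. In form: {"jaw": [jaw, ...], "dp": [[dx, dy, dz], ...], "rotation": [[rx, ry, rz], ...]}. A call has 1 to 10 rows; each row shifts and turns the commanded pose from where the row before left it, along the tool's axes as they then stand; what a row does not reach is not made up. A row lasts 1/8 s, in which the tool goes at most 62.5 mm and 10.7 degrees, less where a joint would pass 70% of its speed; a pose out of reach is approached as far as the arm can. A call with a number of a shift or a turn outside -1 to 1 is refused whole. A call with a gripper value outside its range is refused whole. The fingers move at their own pace and stop on an object; "squeeze" is the grip in N (left out, the last holds). Time passes only in rows, so rows that do not move let the fingers close. It gives the time, the measured TCP pose, the force and the opening at its end, in the units of the state.
- bot.observe(): the state, without advancing time (a new reading comes with each control period).
- grab_frame(name): name is "side" or "top"; returns the picture (400x640x3 uint8, blue, green, red); there is no depth.
- calibration(name): a dict with "camera_matrix" (3x3 intrinsics, pixels), "T" (4x4, takes a point from camera to world coordinates). Camera axes: x right, y down, z forward; pixel columns grow to the right and rows downward; lengths in m; the calibration is good to about 2 mm. A picture is of the moment at which its call begins. calibration takes no time and is no camera call.
- workorder.job_done(): hands the job in, once; it reports no verdict.
The state is a dict: "clock": time; "qpos": joint angles; "qd": joint speeds; "joint_efforts": joint torques, N m; "position": TCP position; "tool_rot": TCP orientation; "force": force on the tool from outside, world axes, zero at the start; "moment": the same for the moment, N m; "grip_width": finger opening in m.
Only numpy, scipy, OpenCV 4.12 (cv2) and the standard library are available. Lean on these libraries where they do the work, as an engineer would, in place of code of your own. Each camera call takes 0.05 s, during which the arm holds its last target. There are 200 camera calls.

### The job

Push the yellow cap lying on the feeder's loading shelf into the hopper: with one fingertip press the black bar down and hold it, so that the spring-closed clear dust cover stays open, and with the other fingertip slide the cap gently along the lane until it drops in under the cover. Only press and push, never pinch or lift the cap. Then let the cover close over it, leaving the loose bottles and label roll beside the feeder where they are.

Things in the scene. Friction and masses are not known exactly. Their poses are not given: they have to be found in the camera images.
- feeder: Fixed steel cap feeder. Origin on the table under the middle of the hopper's mouth; x = way caps are pushed in (away from the robot, yaw within 0.3), y = left, z up; all mm below are in this frame. Loading shelf: top z 62, x -118 (open front edge) to -4, y -46 to 46. Hopper behind it: x -4 to 69, y -19 to 19, 45 deep, walls up to z 76.
- feeder_lane (a point): On the shelf's top at feeder (-36, 0, 62), where the lane begins. Guide rails 10 high, 3 thick: inner faces y +-38 from x -112 to -82, closing straight to y +-17.5 at x -36, then a parallel lane 35 wide to x -4.
- feeder_mouth (a point): Mouth's middle at feeder (0, 0, 62). Here the shut cover's lip (x 0 to 2.5, y -18 to 8) hangs to 2 mm above shelf level and bars the lane. A cap whose centre passes the shelf edge x = -4 tips in: the pushing finger's front face need only reach x -14 to -6; past x 0 it would hit the raised cover.
- cover (a joint): Opening angle of the clear dust cover, rad: 0 shut, 1.05 stop. Pin along feeder x at y 40, z 76; shut it lies 14 to 18 mm above shelf level over x 0 to 73, y -18 to 36. Pressing the bar down raises it; a cap pushing on the lip does not. A cap passes below from 0.55 on; at 0.7 its edge is 52 mm above the shelf. Bar force about 2 N at first, 5 N at 0.7; springs shut when let go.
- bar_mid (a point): Middle of the press bar's black sleeve, on its axis: a round rod along feeder x, 11 mm thick, sleeve x -88 to -2, 30 mm left of the pin; arms at x 14 and 36. Shut: axis y 68, z 86 (sleeve top 30 above shelf level). At 0.55 / 0.7 / 0.85 rad: sleeve top 13.5 / 9 / 5 above shelf level, axis y 69 / 68 / 66. Only the table is beneath. A fingertip can slide along it.
- cap_center (a point): Centre (half-way up) of the yellow screw cap, 29 mm across, 17 mm high, 10 to 18 g, slick plastic (friction about 0.25), flat (open side down) on the loading shelf, its centre 70 to 95 mm before the mouth and up to 16 mm off the lane's middle.
- bottle_open_mid (a point): Middle (half-way up) of a loose clear empty bottle without cap, 54 mm in diameter, 148 mm high, standing to the left of the feeder; not to be moved.
- bottle_full_mid (a point): Middle (half-way up) of a loose filled bottle with yellow cap, 54 mm in diameter, 166 mm high, standing to the right of the feeder; not to be moved.
- label_roll_mid (a point): Middle of a loose roll of yellow labels lying flat, 94 mm in diameter, 48 mm high, to the right of the feeder; not to be moved.
There are look-alikes about, which are no part of the job. There is more than one size of the part that bears cap_center; the job needs the smallest.

How it is judged:
By the outcome, as a careful person would: the job done as asked, in the order asked, and still so for the second after the job is handed in, with the robot touching nothing.
It also fails if it takes over 48 s, if anything falls off the work surface, if the arm or the gripper's body presses on something with over 40 N, if the wrist force passes 120 N, or if a joint passes its speed limit or range.

## Working session

There is one attempt and no reset: what is moved stays moved. The work goes in short steps, Python scripts to look and compute and a tool call to move; the robot and the scene stay as the last step left them, time stands still between calls to the robot, and variables do not carry over. Pictures are saved under pics/ and viewed, about 8 in all and at most 12, crops included, and the job is handed in when it is done.

Besides the shell and the picture viewer there is one more tool, called after "Emit:" as name(argument=value, ...) on one line, values as JSON. move_arm: Moves the arm, as the interface text tells. Shifts and turns lie within -1 to 1; 1 stands for 800 mm of shift or pi rad of turn. Its arguments: {"type":"object","properties":{"jaw":{"type":"array","items":{"type":"number"}},"dp":{"type":"array","items":{"type":"array","items":{"type":"number","minimum":-1,"maximum":1}}},"rotation":{"type":"array","items":{"type":"array","items":{"type":"number","minimum":-1,"maximum":1}}},"squeeze":{"type":"number"}},"required":["jaw","dp","rotation"]}

```bash
mkdir -p pics; python3 - <<'E'
from workcell import bot, grab_frame, calibration
import cv2,numpy as np
np.set_printoptions(precision=4,suppress=True)
for n in ("side","top"):
    im=grab_frame(n); cv2.imwrite(f"pics/{n}0.png",im)
    c=calibration(n); print(n,np.array(c["camera_matrix"]),np.array(c["T"]))
print(bot.observe())
E
ls
```

```text
side [[376.507    0.     323.7121]
 [  0.     376.507  200.6092]
 [  0.       0.       1.    ]] [[-0.9985  0.0357 -0.0425  0.6073]
 [ 0.0548  0.5117 -0.8574  0.7973]
 [-0.0089 -0.8584 -0.5128  0.5914]
 [ 0.      0.      0.      1.    ]]
top [[398.3024   0.     320.1977]
 [  0.     398.3024 199.0355]
 [  0.       0.       1.    ]] [[ 0.0113 -0.992   0.1259  0.4221]
 [-0.9999 -0.0115 -0.001  -0.0616]
 [ 0.0024 -0.1258 -0.992   0.9392]
 [ 0.      0.      0.      1.    ]]
{'clock': 0.1, 'qpos': array([-1.2532,  0.5219, -0.0363,  1.5999,  0.0212,  1.0211, -0.1128]), 'qd': array([ 0.    , -0.0009, -0.0002, -0.0015, -0.0005,  0.001 , -0.0014]), 'joint_efforts': array([  0.0046, -92.8498,   1.9841, -37.0533,   0.018 ,   0.0055,
        -0.0001]), 'position': array([0.2363, 0.5783, 0.2308]), 'tool_rot': array([-3.1406,  0.    ,  2.7538]), 'force': array([ 0.1934, -0.2857, -0.4489]), 'moment': array([-0.0317, -0.0151,  0.0409]), 'grip_width': 0.08524775461452357}
pics
```

View pics/top0.png

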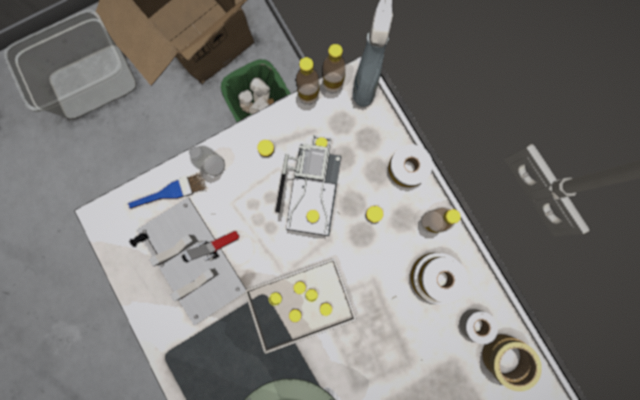

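View pics/side0.png

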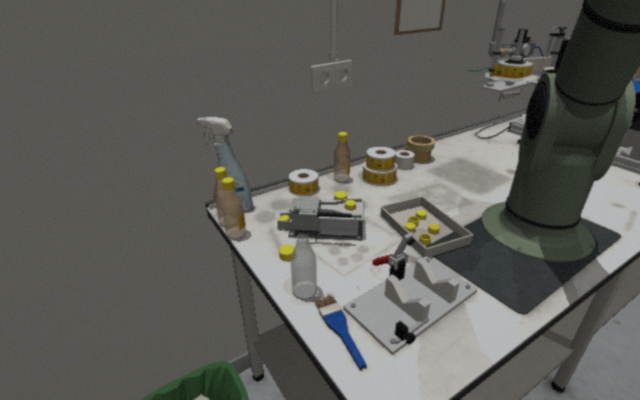

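```bash
python3 - <<'E'
import cv2,numpy as np
a=cv2.imread("pics/top0.png")[120:260,230:400]; a=cv2.resize(a,None,fx=4.2,fy=4.2,interpolation=cv2.INTER_CUBIC)
cv2.imwrite("pics/topc.png",a)
b=cv2.imread("pics/side0.png")[170:260,260:400]; b=cv2.resize(b,None,fx=5.6,fy=5.6,interpolation=cv2.INTER_CUBIC)
cv2.imwrite("pics/sidec.png",b)
for n in("side","top"):
    im=cv2.imread(f"pics/{n}0.png");h=cv2.cvtColor(im,cv2.COLOR_BGR2HSV)
    m=cv2.inRange(h,(22,150,110),(34,255,255))
    k,l,s,c=cv2.connectedComponentsWithStats(m)
    for i in range(1,k):
        if s[i,4]>15: print(n,s[i],c[i].round(1))
E
```

```text
side [339 132   8   5  32] [342.4 133.9]
side [215 167  10   7  50] [219.4 169.8]
side [220 177  13   7  65] [226.4 180.2]
side [335 192  11   7  66] [340.2 195. ]
side [346 200   9   8  55] [350.  203.1]
side [417 211   9   8  48] [421.1 213.5]
side [280 215   9   6  46] [284.1 217.7]
side [405 217  15  13 100] [411.5 223.3]
side [429 224  10   7  52] [433.7 227. ]
side [420 235  10   6  25] [424.  238.3]
side [280 245  14  11 116] [286.3 250.2]
top [329  45  13  13 137] [334.9  50.9]
top [300  58  13  14 134] [306.2  64.5]
top [317 139   9   6  48] [321.2 141.6]
top [259 141  14  15 171] [265.5 148. ]
top [367 207  15  15 173] [373.9 213.9]
top [308 211  10  11  84] [312.5 216.1]
top [445 210  14  14 141] [451.4 216.3]
top [295 282  10  11  81] [299.3 287.2]
top [307 290   9  10  74] [311.1 294.6]
top [270 294  11  10  88] [274.9 298.5]
top [321 304  10  10  82] [325.2 308.5]
top [290 310  10  11  88] [294.7 314.9]
```

View pics/topc.png

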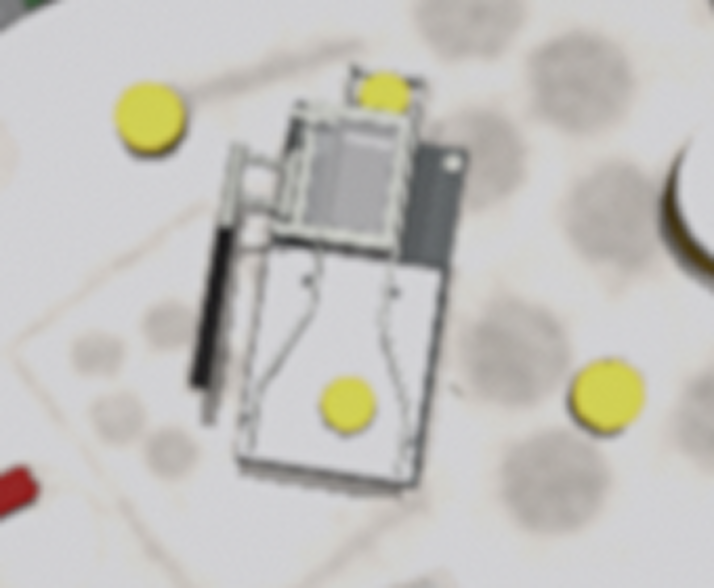

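View pics/sidec.png

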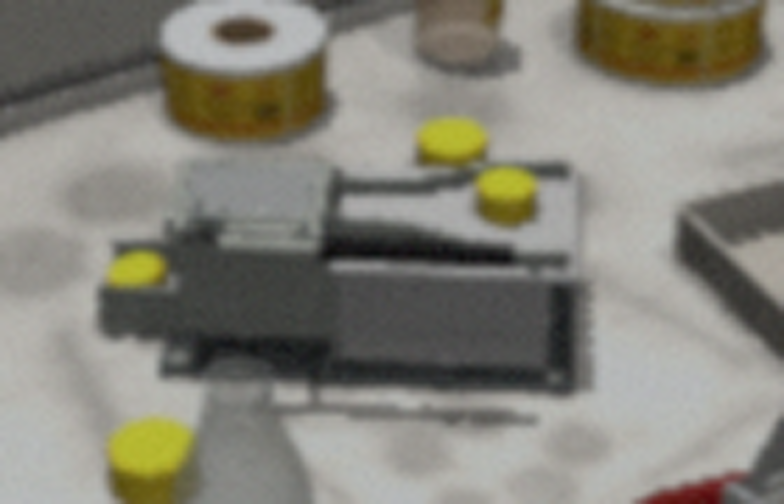

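Top view: the feeder's shelf spans about (287,229)-(329,236)-(335,184), with the black bar from (285,174) to (278,212). The yellow candidates are:
- (312.5,216): on the shelf, in front of the lane.
- (265,148) and (374,214): larger, on the table.
- (321,142): at the feeder's rear.
- Five caps in the tray.

Only (312.5,216) is small and on the loading shelf, and the crop confirms it.

```bash
cat > h.py <<'E'
import numpy as np, cv2
from workcell import bot, grab_frame, calibration
from scipy.optimize import least_squares
np.set_printoptions(precision=4,suppress=True)
def ray(n,uv):
    c=calibration(n);T=np.array(c["T"]);K=np.array(c["camera_matrix"])
    d=T[:3,:3]@np.linalg.inv(K)@np.array([uv[0],uv[1],1.]);return T[:3,3],d
def onz(n,uv,z): o,d=ray(n,uv);return o+d*(z-o[2])/d[2]
def proj(n,p):
    c=calibration(n);T=np.array(c["T"]);K=np.array(c["camera_matrix"])
    q=K@(T[:3,:3].T@(np.asarray(p)-T[:3,3]));return q[:2]/q[2]
def two(a,b):
    (o1,d1),(o2,d2)=ray("top",a),ray("side",b)
    s=np.linalg.lstsq(np.c_[d1,-d2],o2-o1,rcond=None)[0]
    p,q=o1+s[0]*d1,o2+s[1]*d2;return (p+q)/2,np.linalg.norm(p-q)
E
python3 - <<'E'
from h import *
print("cap",two((312.5,216.1),(350,203.1)), onz("top",(312.5,216.1),.077))
t=lambda x,y:(230+x/4.2,120+y/4.2)
s=lambda x,y:(260+x/5.6,170+y/5.6)
P=[((-118,46,62),"top",t(240,460)),((-118,-46,62),"top",t(415,488)),((-4,-46,62),"top",t(443,268)),
((-2,68,86),"top",t(230,228)),((-88,68,86),"top",t(200,388)),
((-118,-46,62),"side",s(577,168)),((-118,46,62),"side",s(577,285))]
F=lambda v,p:np.array([v[0]+np.cos(v[2])*p[0]-np.sin(v[2])*p[1],v[1]+np.sin(v[2])*p[0]+np.cos(v[2])*p[1],p[2]])
for S in (P[:5],P):
    r=least_squares(lambda v:np.concatenate([proj(n,F(v,np.array(p)/1e3))-uv for p,n,uv in S]),[.5,0,0])
    print(r.x,r.fun.reshape(-1,2))
v=r.x
for w in (two((312.5,216.1),(350,203.1))[0],onz("top",(312.5,216.1),.077)):
    d=w[:2]-v[:2];c,s_=np.cos(v[2]),np.sin(v[2]);print("cap in feeder",c*d[0]+s_*d[1],-s_*d[0]+c*d[1])
for nm,uv,z in(("bottle_open cap?",(207,163),.148),("full",(451,216),.16)):print(nm,onz("top",uv,z))
E
```

```text
cap (array([ 0.4951, -0.0464,  0.0761]), np.float64(0.0021916390977795045)) [ 0.494  -0.0462  0.077 ]
[ 0.5766 -0.0518 -0.1365] [[-0.1693 -0.458 ]
 [-0.4306 -0.935 ]
 [ 0.3007  0.716 ]
 [-0.2531 -0.0857]
 [ 0.5471  0.7742]]
[ 0.5772 -0.0517 -0.138 ] [[-0.2915 -0.7772]
 [-0.5663 -1.1934]
 [ 0.242   0.477 ]
 [-0.2954 -0.4057]
 [ 0.446   0.4374]
 [ 0.7065  0.4673]
 [ 0.9901 -1.8285]]
cap in feeder -0.08207490246165632 -0.006000051624698805
cap in feeder -0.08324383949494481 -0.005983904873246494
bottle_open cap? [0.5933 0.1676 0.148 ]
full [ 0.4904 -0.3195  0.16  ]
```

```bash
cat >> h.py <<'E'
FP=[.577,-.0518,-.137]
def W(p):  # feeder mm -> world xy
    c,s=np.cos(FP[2]),np.sin(FP[2]);p=np.array(p)/1e3
    return np.array([FP[0]+c*p[0]-s*p[1],FP[1]+s*p[0]+c*p[1]])
def pose(bar,push): # finger centres in feeder mm -> TCP xy, yaw, opening mm
    b,p=W(bar),W(push);d=b-p
    return (b+p)/2,np.arctan2(d[0],-d[1]),np.linalg.norm(d)*1e3-14.5
def rows(p0,y0,p1,y1,n):
    p=np.array(p0,float);y=y0;out=[]
    step=(np.array(p1)-p)/n;dy=(y1-y0)/n
    for i in range(n):
        t=np.array([[np.cos(y),np.sin(y),0],[np.sin(y),-np.cos(y),0],[0,0,-1]])
        out.append((np.round(t@step/.8,4).tolist(),round(-dy/np.pi,4)));y+=dy
    return out
E
python3 - <<'E'
from h import *
xy,y,w=pose((-80,68),(-114,-8));print(xy,y,w)
for r in rows((.2363,.5785,.2308),2.7538,(*xy,.20),y,14):print(r)
E
```

```text
[ 0.485  -0.0088] 2.5839293044567584 68.7586331859946
([-0.0404, -0.0401, 0.0027], np.float64(0.0039))
([-0.0409, -0.0397, 0.0027], np.float64(0.0039))
([-0.0413, -0.0392, 0.0027], np.float64(0.0039))
([-0.0418, -0.0387, 0.0027], np.float64(0.0039))
([-0.0423, -0.0381, 0.0027], np.float64(0.0039))
([-0.0427, -0.0376, 0.0027], np.float64(0.0039))
([-0.0432, -0.0371, 0.0027], np.float64(0.0039))
([-0.0436, -0.0366, 0.0027], np.float64(0.0039))
([-0.0441, -0.036, 0.0027], np.float64(0.0039))
([-0.0445, -0.0355, 0.0027], np.float64(0.0039))
([-0.0449, -0.035, 0.0027], np.float64(0.0039))
([-0.0454, -0.0344, 0.0027], np.float64(0.0039))
([-0.0458, -0.0339, 0.0027], np.float64(0.0039))
([-0.0462, -0.0333, 0.0027], np.float64(0.0039))
```

Emit:
move_arm(jaw=[49,49,49,49,49,49,49,49,49,49], dp=[[-0.0404,-0.0401,0.0],[-0.0409,-0.0397,0.0],[-0.0413,-0.0392,0.0],[-0.0418,-0.0387,0.0],[-0.0423,-0.0381,0.0],[-0.0427,-0.0376,0.0],[-0.0432,-0.0371,0.0],[-0.0436,-0.0366,0.0],[-0.0441,-0.036,0.0],[-0.0445,-0.0355,0.0]], rotation=[[0,0,0.0039],[0,0,0.0039],[0,0,0.0039],[0,0,0.0039],[0,0,0.0039],[0,0,0.0039],[0,0,0.0039],[0,0,0.0039],[0,0,0.0039],[0,0,0.0039]])

```text
clock: 1.35
position: [0.414, 0.1575, 0.2313]
tool_rot: [-3.142, -0.0, 2.631]
force: [0.3, -0.3, 0.8]
grip_width: 0.069
```

Emit:
move_arm(jaw=[49,49,49,49,49,49], dp=[[-0.0449,-0.035,0.0],[-0.0454,-0.0344,0.0],[-0.0458,-0.0339,0.0],[-0.0462,-0.0333,0.0],[0,0,0.04],[0,0,0]], rotation=[[0,0,0.0039],[0,0,0.0039],[0,0,0.0039],[0,0,0.0039],[0,0,0],[0,0,0]])

```text
clock: 2.1
position: [0.4833, -0.0092, 0.1979]
tool_rot: [-3.139, -0.003, 2.582]
force: [0.6, -0.4, 1.2]
grip_width: 0.069
```

Emit:
move_arm(jaw=[49,49,49,49], dp=[[0.001,0,0.04],[0,0,0.04],[0,0,0.02],[0,0,0]], rotation=[[0,0,0],[0,0,0],[0,0,0],[0,0,0]])

```text
clock: 2.6
position: [0.4835, -0.0079, 0.1194]
tool_rot: [-3.141, -0.001, 2.583]
force: [-0.7, 0.2, 0.6]
grip_width: 0.0692
```

```bash
cat > look.py <<'E'
import sys
from h import *
k=sys.argv[1]
a=cv2.resize(grab_frame("top")[130:250,240:370],None,fx=3.1,fy=3.1,interpolation=cv2.INTER_CUBIC)
b=cv2.resize(grab_frame("side")[150:260,260:390],None,fx=3.1,fy=3.1,interpolation=cv2.INTER_CUBIC)
h=max(a.shape[0],b.shape[0]);o=np.zeros((h,a.shape[1]+b.shape[1],3),np.uint8)
if o.shape[1]>800:raise SystemExit(o.shape)
o[:a.shape[0],:a.shape[1]]=a;o[:b.shape[0],a.shape[1]:]=b
o=cv2.resize(o,None,fx=800/o.shape[1],fy=800/o.shape[1]) if o.shape[1]>800 else o
cv2.imwrite(f"pics/{k}.png",o);s=bot.observe();print(s["clock"],s["position"],s["tool_rot"],s["force"],s["grip_width"])
E
sed -i 's/3\.1/3.05/g' look.py; python3 look.py n1
```

```text
2.7 [ 0.4843 -0.0081  0.1204] [3.141  0.0006 2.5828] [ 0.3662 -0.7472 -0.1556] 0.06900214669358996
```

View pics/n1.png

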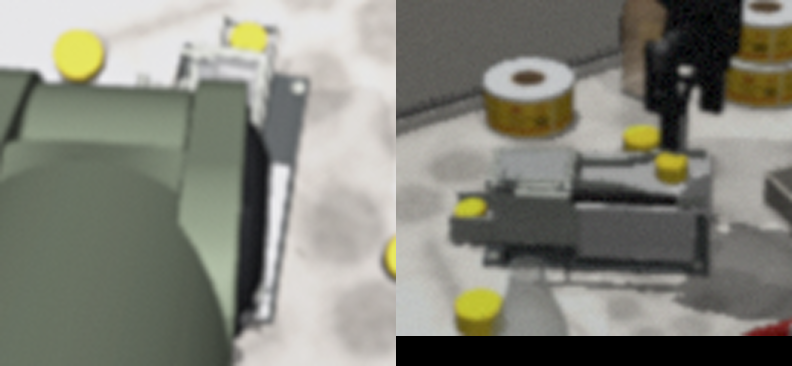

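```bash
python3 - <<'E'
from h import *
for f in((-80,68),(-114,-8)):
    for z in(.12,.125): u=proj("side",[*W(f),z]);print(f,z,396+(u[0]-260)*3.05,(u[1]-150)*3.05)
b=grab_frame("side")[140:240,290:400];b=cv2.resize(b,None,fx=6,fy=6,interpolation=cv2.INTER_CUBIC);b=cv2.convertScaleAbs(b,alpha=1.7,beta=25);cv2.imwrite("pics/n2.png",b)
E
```

```text
(-80, 68) 0.12 668.9386419990874 162.87545627295702
(-80, 68) 0.125 669.1049807331556 157.44967514134956
(-114, -8) 0.12 711.4038797055534 117.64553817236177
(-114, -8) 0.125 711.6720930396235 112.45023217664975
```

View pics/n2.png

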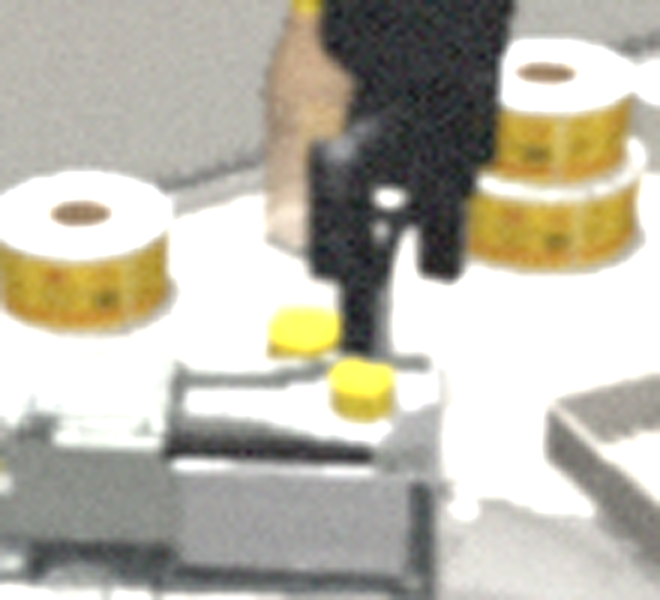

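Emit:
move_arm(jaw=[49,49,49], dp=[[0,0,0.02],[0,0,0.018],[0,0,0]], rotation=[[0,0,0],[0,0,0],[0,0,0]])

```text
clock: 3.12
position: [0.4835, -0.0085, 0.0885]
tool_rot: [-3.141, -0.001, 2.582]
force: [0.5, 0.0, 0.6]
grip_width: 0.0693
```

Emit:
move_arm(jaw=[49,49,49], dp=[[0,0,0.005],[0,0,0],[0,0,0]], rotation=[[0,0,0],[0,0,0],[0,0,0]])

```text
clock: 3.5
position: [0.4839, -0.0085, 0.0851]
tool_rot: [3.141, 0.0, 2.582]
force: [0.3, -0.7, -0.3]
grip_width: 0.0692
```

Emit:
move_arm(jaw=[49,49,49], dp=[[0,0,0.005],[0,0,0],[0,0,0]], rotation=[[0,0,0],[0,0,0],[0,0,0]])

```text
clock: 3.88
position: [0.4839, -0.0086, 0.0809]
tool_rot: [3.142, 0.0, 2.582]
force: [0.5, 0.2, 2.6]
grip_width: 0.069
```

Emit:
move_arm(jaw=[49,49,49], dp=[[0,0,0.005],[0,0,0],[0,0,0]], rotation=[[0,0,0],[0,0,0],[0,0,0]])

```text
clock: 4.25
position: [0.4837, -0.0086, 0.0768]
tool_rot: [-3.141, -0.0, 2.582]
force: [0.4, -0.3, 2.1]
grip_width: 0.0692
```

Emit:
move_arm(jaw=[49,49,49,49,49], dp=[[0,0,0.006],[0,0,0.006],[0,0,0.006],[0,0,0],[0,0,0]], rotation=[[0,0,0],[0,0,0],[0,0,0],[0,0,0],[0,0,0]])

```text
clock: 4.88
position: [0.4834, -0.009, 0.0622]
tool_rot: [-3.141, -0.001, 2.582]
force: [-3.7, -4.2, 5.5]
grip_width: 0.0691
```

```bash
python3 - <<'E'
from h import *
b=grab_frame("side")[165:255,275:405];b=cv2.resize(b,None,fx=6,fy=6,interpolation=cv2.INTER_CUBIC);b=cv2.convertScaleAbs(b,alpha=1.4,beta=15);cv2.imwrite("pics/n3.png",b)
s=bot.observe();print(s["position"],s["force"])
# path: (bar),(push)
K=[((-80,68),(-114,-8)),((-68,68),(-96,-7)),((-54,68),(-76,-6)),((-38,68),(-52,-5)),((-20,68),(-24,-3))]
for k in K: print(pose(*k))
E
```

```text
[ 0.4834 -0.009   0.0622] [-2.0212 -4.2595  5.5539]
(array([ 0.485 , -0.0088]), np.float64(2.5839293044567584), np.float64(68.7586331859946))
(array([ 0.4999, -0.0104]), np.float64(2.6472839705816926), np.float64(65.55623023850175))
(array([ 0.5168, -0.0122]), np.float64(2.715617243597226), np.float64(62.70103626247516))
(array([ 0.5367, -0.0144]), np.float64(2.815112495708645), np.float64(59.83034373659255))
(array([ 0.5596, -0.0166]), np.float64(2.948314117301029), np.float64(56.61258679024412))
```

View pics/n3.png

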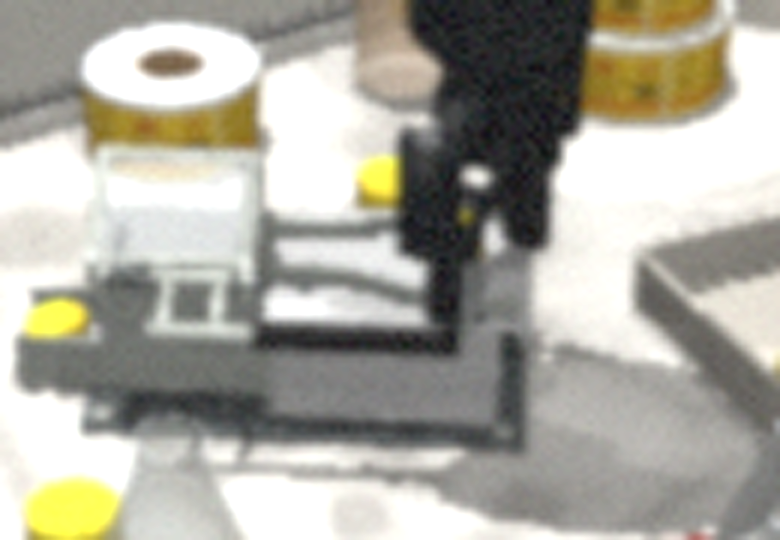

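Side view: pressing the bar opened the cover, with the black bar at about (455,338) in the crop. The sideways force shows the fingertip sits off the rod's axis, towards the feeder, so the tip is thinner than I assumed. I'll lift, open the jaws wider and press again.

```bash
sed -i 's/\*1e3-14.5/*1e3-8/' h.py; python3 - <<'E'
from h import *
K=[((-80,68.5),(-114,-6)),((-68,68.5),(-96,-6)),((-54,68),(-76,-5.5)),((-38,68),(-52,-4)),((-22,68),(-24,-2))]
for k in K: print(pose(*k), (85.3-pose(*k)[2])*49/16.2)
xy,y,w=pose(*K[0]);print(rows((.4834,-.009,.088),2.582,(*xy,.088),y,1))
E
```

```text
(array([ 0.4852, -0.0076]), np.float64(2.5764492444942477), np.float64(73.89169677079596)) 34.50659618709864
(array([ 0.5   , -0.0096]), np.float64(2.645086689334088), np.float64(71.58800160828262)) 41.474563036676
(array([ 0.5169, -0.012 ]), np.float64(2.7137600787561933), np.float64(68.7219003935643)) 50.1436346120586
(array([ 0.5368, -0.014 ]), np.float64(2.812544636349061), np.float64(65.34848328356907)) 60.3471801916738
(array([ 0.5587, -0.016 ]), np.float64(2.976028995751032), np.float64(62.02856560004639)) 70.38890651837819
[([-0.001, 0.0027, 0.0], np.float64(0.0018))]
```

Emit:
move_arm(jaw=[49,49,49,27,27,27,27], dp=[[0,0,-0.012],[0,0,-0.012],[0,0,-0.014],[0,0,0],[0,0,0],[0,0,0],[0,0,0]], rotation=[[0,0,0],[0,0,0],[0,0,0],[0,0,0],[0,0,0],[0,0,0],[0,0,0]])

```text
clock: 5.8
position: [0.4837, -0.0085, 0.0927]
tool_rot: [-3.141, -0.0, 2.582]
force: [-0.1, 1.4, -0.4]
grip_width: 0.0766
```

Emit:
move_arm(jaw=[29,29,29,29,29,29,29,29], dp=[[-0.001,0.0025,0],[0,0,0],[0,0,0.007],[0,0,0.007],[0,0,0.007],[0,0,0.005],[0,0,0],[0,0,0]], rotation=[[0,0,0],[0,0,0],[0,0,0],[0,0,0],[0,0,0],[0,0,0],[0,0,0],[0,0,0]])

```text
clock: 6.8
position: [0.4856, -0.0073, 0.0722]
tool_rot: [-3.142, 0.0, 2.582]
force: [1.0, 2.0, 3.4]
grip_width: 0.0759
```

Emit:
move_arm(jaw=[29,29,29,29], dp=[[0,0,0.006],[0,0,0.004],[0,0,0],[0,0,0]], rotation=[[0,0,0],[0,0,0],[0,0,0],[0,0,0]])

```text
clock: 7.3
position: [0.4856, -0.0072, 0.0641]
tool_rot: [3.142, 0.0, 2.582]
force: [1.0, 1.6, 4.4]
grip_width: 0.0759
```

```bash
python3 - <<'E'
from h import *
b=grab_frame("side")[165:255,275:405];b=cv2.resize(b,None,fx=6,fy=6,interpolation=cv2.INTER_CUBIC);b=cv2.convertScaleAbs(b,alpha=1.4,beta=15);cv2.imwrite("pics/n4.png",b)
s=bot.observe();print(s["position"],s["force"])
for th in (.4,.55,.7,.85,1.0):
    z=76+30*np.sin(np.arcsin(10/30)-th);y=40+30*np.cos(np.arcsin(1/3)-th)
    u=(proj("side",[*W((-88,y)),z/1e3])-[275,165])*6
    # cover edge front corner: y -18 from pin, at z 76
    e=[0,40-58*np.cos(th),76+58*np.sin(th)]
    c=(proj("side",[*W(e[:2]),e[2]/1e3])-[275,165])*6
    print(th,"sleeve end",u,"cover corner",c)
E
```

```text
[ 0.4856 -0.0072  0.0642] [0.7773 0.9909 4.1226]
0.4 sleeve end [463.3999 328.8193] cover corner [267.8118 169.7391]
0.55 sleeve end [463.1017 336.9997] cover corner [266.7239 158.8717]
0.7 sleeve end [462.8434 343.9547] cover corner [265.4067 150.4622]
0.85 sleeve end [462.6307 349.5319] cover corner [263.8826 144.7489]
1.0 sleeve end [462.4681 353.6162] cover corner [262.1792 141.9258]
```

View pics/n4.png

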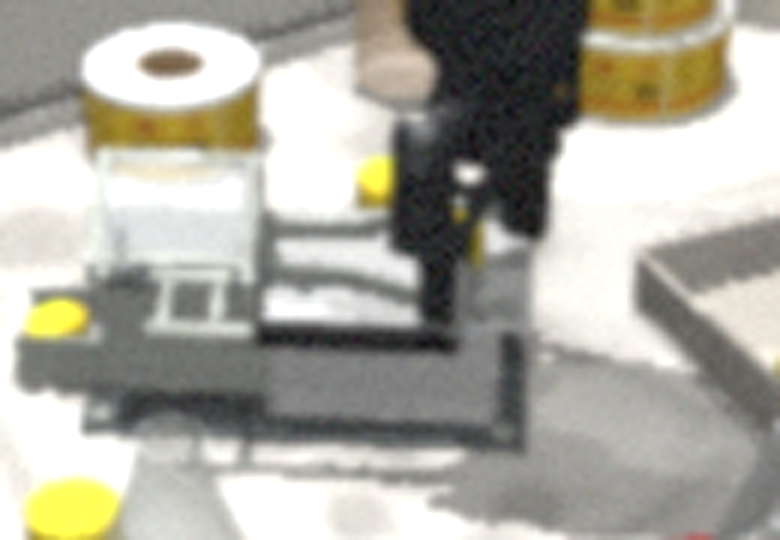

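```bash
python3 - <<'E'
from h import *
print((proj("side",[*W((-114,-6)),.074])-[275,165])*6)
K=[((-68,68.5),(-96,-6)),((-54,68),(-76,-5.5)),((-38,68),(-52,-4)),((-22,68),(-24,-2))]
p=np.array([.4856,-.0072,.060]);y=2.582
for k,z,n in zip(K,(.0605,.061,.0615,.062),(5,5,6,7)):
    xy,y1,w=pose(*k);q=np.array([*xy,z]);print(k,"jaw",round((85.3-w)*3.02))
    for r in rows(p,y,q,y1,n):print(r)
    p,y=q,y1
E
```

```text
[525.7689 235.3496]
((-68, 68.5), (-96, -6)) jaw 41
([-0.0034, 0.0014, -0.0001], np.float64(-0.004))
([-0.0034, 0.0014, -0.0001], np.float64(-0.004))
([-0.0034, 0.0013, -0.0001], np.float64(-0.004))
([-0.0034, 0.0013, -0.0001], np.float64(-0.004))
([-0.0034, 0.0012, -0.0001], np.float64(-0.004))
((-54, 68), (-76, -5.5)) jaw 50
([-0.004, 0.0015, -0.0001], np.float64(-0.0044))
([-0.004, 0.0014, -0.0001], np.float64(-0.0044))
([-0.004, 0.0014, -0.0001], np.float64(-0.0044))
([-0.004, 0.0013, -0.0001], np.float64(-0.0044))
([-0.0041, 0.0013, -0.0001], np.float64(-0.0044))
((-38, 68), (-52, -4)) jaw 60
([-0.0039, 0.0013, -0.0001], np.float64(-0.0052))
([-0.004, 0.0013, -0.0001], np.float64(-0.0052))
([-0.004, 0.0012, -0.0001], np.float64(-0.0052))
([-0.004, 0.0011, -0.0001], np.float64(-0.0052))
([-0.004, 0.0011, -0.0001], np.float64(-0.0052))
([-0.004, 0.001, -0.0001], np.float64(-0.0052))
((-22, 68), (-24, -2)) jaw 70
([-0.0038, 0.0009, -0.0001], np.float64(-0.0074))
([-0.0038, 0.0008, -0.0001], np.float64(-0.0074))
([-0.0039, 0.0007, -0.0001], np.float64(-0.0074))
([-0.0039, 0.0007, -0.0001], np.float64(-0.0074))
([-0.0039, 0.0006, -0.0001], np.float64(-0.0074))
([-0.0039, 0.0005, -0.0001], np.float64(-0.0074))
([-0.0039, 0.0004, -0.0001], np.float64(-0.0074))
```

Emit:
move_arm(jaw=[29,29,29], dp=[[0,0,0.003],[0,0,0.002],[0,0,0]], rotation=[[0,0,0],[0,0,0],[0,0,0]])

```text
clock: 7.72
position: [0.4856, -0.0075, 0.06]
tool_rot: [-3.141, 0.0, 2.582]
force: [1.6, -0.7, 5.7]
grip_width: 0.0754
```

Emit:
move_arm(jaw=[31,33,35,37,39,41,43,45,46,47], dp=[[-0.0034,0.0014,-0.0001],[-0.0034,0.0014,-0.0001],[-0.0034,0.0013,-0.0001],[-0.0034,0.0013,-0.0001],[-0.0034,0.0012,-0.0001],[-0.004,0.0015,-0.0001],[-0.004,0.0014,-0.0001],[-0.004,0.0014,-0.0001],[-0.004,0.0013,-0.0001],[-0.0041,0.0013,-0.0001]], rotation=[[0,0,-0.004],[0,0,-0.004],[0,0,-0.004],[0,0,-0.004],[0,0,-0.004],[0,0,-0.0044],[0,0,-0.0044],[0,0,-0.0044],[0,0,-0.0044],[0,0,-0.0044]])

```text
clock: 8.98
position: [0.517, -0.012, 0.0609]
tool_rot: [-3.142, 0.0, 2.715]
force: [-3.6, -0.0, 4.7]
grip_width: 0.0697
```

```bash
python3 - <<'E'
from h import *
a=grab_frame("top")[130:250,270:370];a=cv2.resize(a,None,fx=4,fy=4)
b=grab_frame("side")[165:255,275:375];b=cv2.resize(b,None,fx=4,fy=4,interpolation=cv2.INTER_CUBIC);b=cv2.convertScaleAbs(b,alpha=1.4,beta=15)
o=np.zeros((480,800,3),np.uint8);o[:,:400]=a;o[:360,400:]=b;cv2.imwrite("pics/n5.png",o)
s=bot.observe();print(s["position"],s["tool_rot"],s["force"])
E
```

```text
[ 0.5174 -0.0121  0.061 ] [3.1414 0.0006 2.7149] [-1.0667 -0.0802  4.2385]
```

View pics/n5.png

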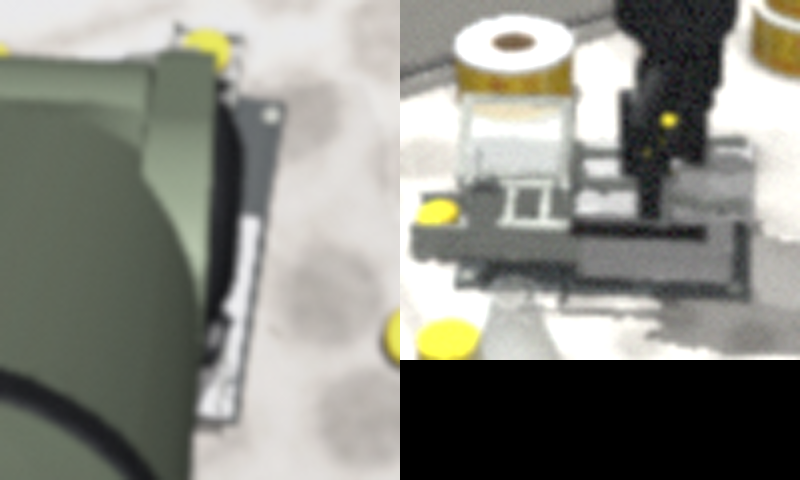

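Emit:
move_arm(jaw=[49,50,52,54,55,57], dp=[[-0.0039,0.0013,-0.0001],[-0.004,0.0013,-0.0001],[-0.004,0.0012,-0.0001],[-0.004,0.0011,-0.0001],[-0.004,0.0011,-0.0001],[-0.004,0.001,-0.0001]], rotation=[[0,0,-0.0052],[0,0,-0.0052],[0,0,-0.0052],[0,0,-0.0052],[0,0,-0.0052],[0,0,-0.0052]])

```text
clock: 9.82
position: [0.5368, -0.0141, 0.0614]
tool_rot: [-3.141, -0.0, 2.813]
force: [-3.7, -0.7, 5.8]
grip_width: 0.0664
```

```bash
python3 - <<'E'
from h import *
im=grab_frame("side");h=cv2.cvtColor(im,cv2.COLOR_BGR2HSV)
m=cv2.inRange(h,(20,120,60),(36,255,255));k,l,s,c=cv2.connectedComponentsWithStats(m[185:225,300:370])
for i in range(1,k): print(s[i],c[i]+[300,185])
for x,y in((-26,-3),(-30,-3),(-82,-6)): print(x,proj("side",[*W((x,y)),.0765]))
b=cv2.resize(im[175:235,285:365],None,fx=9,fy=9,interpolation=cv2.INTER_CUBIC);cv2.imwrite("pics/n6.png",cv2.convertScaleAbs(b,alpha=1.5,beta=25))
s=bot.observe();print(s["position"],s["tool_rot"],s["force"],s["grip_width"])
E
```

```text
[ 0  0 18  3 51] [308.3333 186.0196]
[42  7  5  7 27] [343.8889 195.037 ]
[29 17  1  1  1] [329. 202.]
-26 [329.2017 202.8341]
-30 [330.7137 202.887 ]
-82 [350.477 202.988]
[ 0.5373 -0.0141  0.0614] [-3.1416  0.0003  2.8143] [-2.5958 -0.376   5.2376] 0.0663528452957028
```

View pics/n6.png

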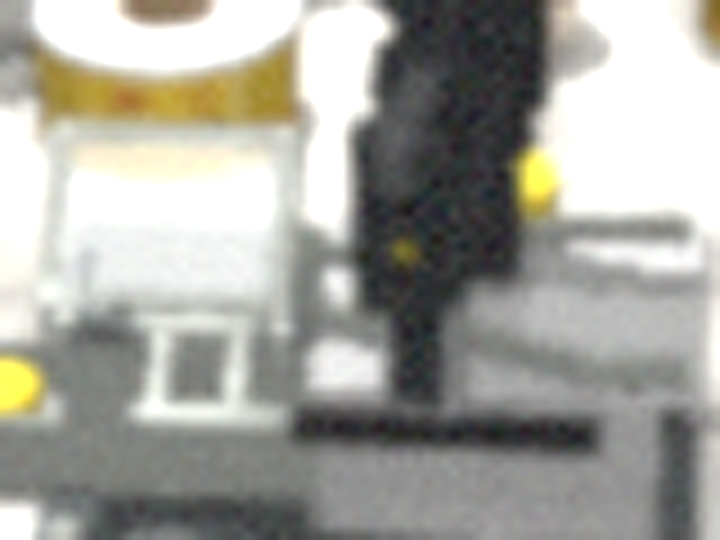

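The cap shows through a gap in the gripper at side (329,202), and I predicted (329,203). It is in the lane ahead of the finger, and the cover is still up. Now the final stretch of the push.

Emit:
move_arm(jaw=[58,60,61,63,64,66,67,67,67], dp=[[-0.0038,0.0009,-0.0001],[-0.0038,0.0008,-0.0001],[-0.0039,0.0007,-0.0001],[-0.0039,0.0007,-0.0001],[-0.0039,0.0006,-0.0001],[-0.0039,0.0005,-0.0001],[-0.0039,0.0004,-0.0001],[0,0,0],[0,0,0]], rotation=[[0,0,-0.0074],[0,0,-0.0074],[0,0,-0.0074],[0,0,-0.0074],[0,0,-0.0074],[0,0,-0.0074],[0,0,-0.0074],[0,0,0],[0,0,0]])

```text
clock: 11.0
position: [0.559, -0.0161, 0.062]
tool_rot: [3.142, 0.001, 2.976]
force: [-2.1, -0.1, 4.5]
grip_width: 0.0632
```

```bash
python3 - <<'E'
from h import *
im=grab_frame("side");h=cv2.cvtColor(im,cv2.COLOR_BGR2HSV)
m=cv2.inRange(h,(20,120,60),(36,255,255));k,l,s,c=cv2.connectedComponentsWithStats(m[185:235,285:370])
for i in range(1,k): print(s[i],c[i]+[285,185])
for x,z in((1,.077),(15,.03)): print(x,proj("side",[*W((x,-1)),z]))
b=cv2.resize(im[175:235,285:365],None,fx=9,fy=9,interpolation=cv2.INTER_CUBIC);cv2.imwrite("pics/n7.png",cv2.convertScaleAbs(b,alpha=1.5,beta=25))
s=bot.observe();print(s["position"],s["tool_rot"],s["force"],s["grip_width"])
E
```

```text
[ 5  0 28  3 79] [303.8987 186.    ]
[50  6 12  9 85] [340.1765 195.0353]
[ 0 30  5  6 25] [286.64 217.6 ]
1 [318.9466 202.7063]
15 [314.065 217.38 ]
[ 0.559  -0.0161  0.0621] [3.1415 0.0006 2.9755] [-1.2551  1.0898  5.2883] 0.06260331393012707
```

View pics/n7.png

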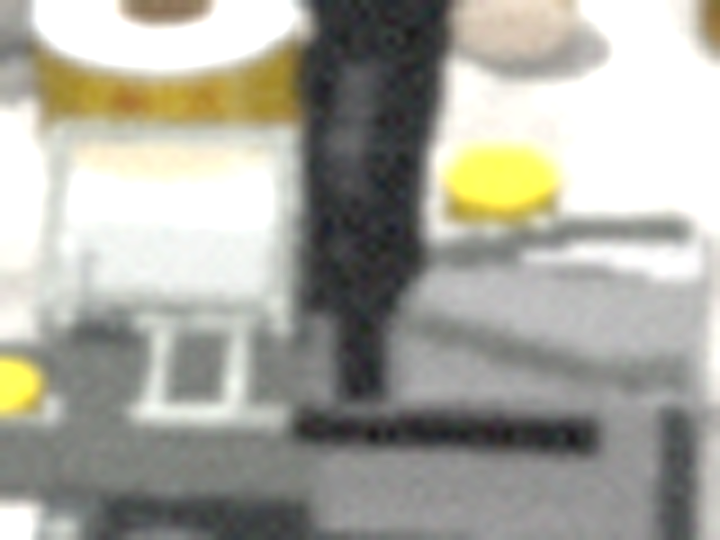

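Emit:
move_arm(jaw=[67,67,67,67,67,67,67,67], dp=[[-0.002,0,0],[-0.002,0,0],[0,0,0],[0,0,0],[0.006,0,0],[0.006,0,0],[0.006,0,0],[0,0,0]], rotation=[[0,0,0],[0,0,0],[0,0,0],[0,0,0],[0,0,0],[0,0,0],[0,0,0],[0,0,0]])

```text
clock: 12.05
position: [0.5483, -0.0142, 0.0623]
tool_rot: [3.141, 0.002, 2.975]
force: [-0.6, 0.5, 5.6]
grip_width: 0.0629
```

Emit:
move_arm(jaw=[67,67,67,67,67,67,67,67,67,67], dp=[[0,0,-0.006],[0,0,-0.008],[0,0,-0.01],[0,0,-0.012],[0,0,-0.02],[0,0,-0.04],[0,0,-0.06],[0,0,-0.06],[0,0,0],[0,0,0]], rotation=[[0,0,0],[0,0,0],[0,0,0],[0,0,0],[0,0,0],[0,0,0],[0,0,0],[0,0,0],[0,0,0],[0,0,0]])

```text
clock: 13.3
position: [0.5472, -0.014, 0.2349]
tool_rot: [3.142, -0.0, 2.975]
force: [0.3, 0.4, -1.5]
grip_width: 0.0631
```

Emit:
move_arm(jaw=[67,67,67,67,67,67,67,67,67], dp=[[0.02,0.05,0],[0.02,0.06,0],[0.02,0.06,0],[0.02,0.06,0],[0.02,0.06,0],[0.02,0.05,0],[0.02,0.05,0],[0,0,0],[0,0,0]], rotation=[[0,0,0],[0,0,0],[0,0,0],[0,0,0],[0,0,0],[0,0,0],[0,0,0],[0,0,0],[0,0,0]])

```text
clock: 14.42
position: [0.4886, 0.3112, 0.2338]
tool_rot: [-3.14, -0.001, 2.975]
force: [-0.3, -0.6, 1.0]
grip_width: 0.0631
```

```bash
python3 - <<'E'
from h import *
o=np.zeros((560,800,3),np.uint8)
t=grab_frame("top");sd=grab_frame("side");cv2.imwrite("pics/t_end.png",t)
o[:,:400]=cv2.resize(t[115:255,265:365],(400,560),interpolation=cv2.INTER_CUBIC)
o[:360,400:]=cv2.convertScaleAbs(cv2.resize(sd[165:255,275:375],(400,360),interpolation=cv2.INTER_CUBIC),alpha=1.4,beta=15)
cv2.imwrite("pics/n8.png",o)
for n,im in(("top",t),("side",sd)):
    d=cv2.absdiff(im,cv2.imread(f"pics/{n}0.png")).max(2)
    k,l,s,c=cv2.connectedComponentsWithStats((d>70).astype(np.uint8))
    for i in range(1,k):
        if s[i,4]>12: print(n,s[i],c[i].round())
s=bot.observe();print(s["clock"],s["position"],s["force"])
E
```

```text
top [   0  135  131   96 6422] [ 46. 195.]
top [306 210  13  14 140] [312. 216.]
top [125 228  13  13  95] [130. 234.]
top [122 242  28  14 141] [138. 248.]
top [ 152  303   62   42 1102] [178. 322.]
top [  0 366   2  30  52] [  0. 380.]
side [415   0  27  29 683] [427.  13.]
side [417   0  49  52 889] [444.  28.]
side [542   4  37  16 234] [558.  14.]
side [625  27   9  10  39] [630.  33.]
side [635  30   5   7  20] [637.  33.]
side [622  42   9   7  32] [626.  44.]
side [618  51   8  10  36] [622.  55.]
side [544  56   7   3  13] [547.  57.]
side [543  66  11   4  31] [548.  67.]
side [549  74   6   6  22] [551.  76.]
side [604  74  29  31 328] [617.  89.]
side [531  80  10  22  56] [536.  90.]
side [397  82  17  21 207] [405.  92.]
side [625  90   6  13  46] [628.  95.]
side [632  99   3   9  16] [633. 103.]
side [627 104   6  14  22] [629. 111.]
side [ 358  115   70  130 2927] [387. 172.]
side [522 114   4  11  20] [523. 119.]
side [515 144   4  20  66] [517. 154.]
side [608 144  11  11  78] [613. 149.]
side [364 158   3   5  14] [365. 160.]
side [595 163  16  18 140] [602. 171.]
side [345 200  11  11  99] [350. 205.]
side [567 260  41  44 634] [588. 279.]
side [465 289  42  43 872] [482. 309.]
side [391 339  29  34 532] [407. 357.]
14.525 [0.4891 0.3108 0.2343] [ 0.715  -0.1127 -0.1729]
```

View pics/n8.png

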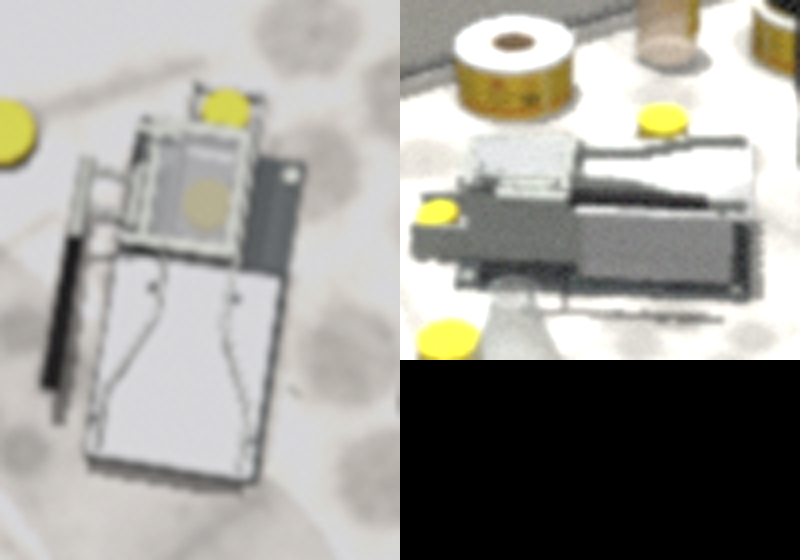

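The cap shows through the shut cover, lying in the hopper at crop (207,203). The shelf is empty, nothing else has moved, and the arm is clear, so I'm handing it in.

```bash
python3 -c "
from workcell import workorder
print(workorder.job_done())"
```

```text
the job is handed in; nothing more can be done
None
```

The cap is in the hopper with the cover shut over it, and I handed the job in at about 14.5 s on the robot's clock. One fingertip held the black bar down, with a final force of about 5 N and the cover open by an estimated 0.7 rad. The other fingertip slid the smallest yellow cap from the shelf along the lane until it dropped in; it was never pinched or lifted.

- **Re-press:** My first press landed off the rod's axis, with about 5 N of sideways force. I lifted, opened the jaws about 7 mm wider and pressed again cleanly before touching the cap.
- **Last checks:** The top view shows the cap inside the hopper under the closed cover, the bar back up and the shelf empty. Comparing start and end pictures showed no change at the bottles or label roll in the top view. In the side view the arm hid part of the scene. The arm finished clear of everything at z 0.23 m, with only sensor noise on the force reading.
- **Not seen directly:** The arm blocked the top camera during the push, so I followed the cap only through gaps in the side view. My feeder fit was off by up to about 2 pixels, and no check failed.

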